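# Square a heat sink on the vacuum plate and start the vacuum

## Robot

A 6-joint arm with a two-finger parallel gripper is mounted at the origin on a cart in front of the work surface, level with it; the furniture and walls round the work are solid. World frame = base frame: x ahead of the robot, y to its left, z up, the work surface at z = 0. Lengths are in m, angles in rad, forces in N, time in s.
With the tool pointing down it reaches from about 0.375 to 0.9 m from the base axis. Payload 3.1 kg.
Tool frame: the origin (TCP) lies midway between the tips of the shut fingers; the grasp point (between the pads) lies 19 mm behind it; z points along the fingers, y is the line along which they close (so a half turn about z gives the same grasp; the last joint's range is limited). The gripper opens to 87 mm and grips with 3 to 60 N. Pads are 19 mm wide; open, the fingers measure 117 mm over their backs; the gripper's body (75 mm by 190 mm) begins 51 mm behind the grasp point.
Start: joints at [1.038, 0.527, 1.433, -0, 1.181, -0.178], TCP at [0.217, 0.586, 0.223] pointing down, gripper open.
Joint ranges: [-3.08, 3.08], [-0.75, 2.2], [0.22, 2.44], [-1.43, 4.57], [0, 2.65], [-2.85, 2.85]. Speed limits (rad/s): [2.79, 2.79, 3.14, 3.14, 3.14, 3.14].

## Interface

Orientations are given as a rotation vector (axis times angle).
In Python, from plant import robot, read_camera, finish_job gives the robot as it stands.
- The arm moves only by the tool carry_out, never from a script. Its arguments are lists of equal length, an entry for each row: "dp": the shift along the world's x, y, z in m, a list of three; "dr": the turn, a rotation vector about the world's x, y, z in degrees, a list of three; "jaw": the opening, from 0 (shut) to 1 (fully open). A call has 1 to 5 rows; each row shifts and turns the commanded pose from where the row before left it; what a row does not reach is not made up. A row lasts 1/8 s, in which the tool goes at most 62.5 mm and 10.7 degrees, less where a joint would pass 70% of its speed; a pose out of reach is approached as far as the arm can. A call is refused whole if a number of a shift passes 0.0625 or a number of a turn 10.7, either way. A call with a gripper value outside its range is refused whole. The fingers move at their own pace and stop on an object; the grip force is fixed at half the most. Time passes only in rows, so rows that do not move let the fingers close. It gives the time, the measured TCP pose, the force, the opening and the grip force at its end, in the units of the state.
- robot.get_state(): the state, without advancing time (a new reading comes with each control period).
- read_camera(name): name is "scene" or "top" or "wrist"; returns a dict with "color" (420x560x3 uint8, red, green, blue), "intrinsics" (3x3 intrinsics, pixels), "xyz" and "rotation" of the camera in the world; the wrist camera has in their place "T_tool_cam" (4x4, takes a point from camera to tool coordinates, whose origin is the TCP and whose axes are the flange's). Camera axes: x right, y down, z forward; pixel columns grow to the right and rows downward; lengths in m; the calibration is good to about 2 mm. A picture is of the moment at which its call begins: read the wrist's pose just before it. There is no depth.
- finish_job(): hands the job in; it is judged then, once.
The state is a dict: "clock": time; "qpos": joint angles; "dq": joint speeds; "joint_efforts": joint torques, N m; "ee_pos": TCP position; "tool_rot": TCP orientation; "force": force on the tool from outside, world axes, zero at the start; "moment": the same for the moment, N m; "grip_width": finger opening in m; "gripper_force": force on a finger pad.
Only numpy, scipy, OpenCV 4.12 (cv2) and the standard library are available. Lean on these libraries where they do the work, as an engineer would, in place of code of your own. Each camera call takes 0.05 s, during which the arm holds its last target. There are 200 camera calls.

## Task

Push the long blue heat sink, without lifting it, across the pale perforated vacuum plate until its long side lies flush against the dark rail over its whole length. Then flip up the red guard on the grey start box until it stays open and press the green button under it all the way down; let the button come back up and leave the guard open. Leave the other things where they are.

Things in the scene. Friction and masses are not known exactly. Their poses are not given: they have to be found in the camera images.
- plate: Fixed flat pale aluminium vacuum plate with small dark holes. Origin on the bench; in its own frame the plate spans x -120 to +80 mm, y -145 to +145 mm and its top is at z 10 mm. Along its far (+x) side runs a dark steel rail, y -140 to +140 mm; the rail's near, upright face is at x = +50 mm, the rail is 22 mm thick and its top is at z 32 mm. The plate is turned a little about the vertical.
- heat_sink: Loose blue finned heat sink, 200 mm long (its y), 44 mm wide (its x), 26 mm high, about 0.25 to 0.5 kg, outwardly a plain block with upright sides. Origin: centre of its underside. It lies flat on the plate, near side of the rail, skewed to the rail by up to 20 degrees either way, and slides on the plate. Flush against the rail and square, its origin is at x = +28 mm in the plate's frame.
- sink_end_left (a point): Point on the heat sink's long side that faces the rail, at its left (+y) end, 13 mm above its underside; flush when at x = +50 mm in the plate's frame.
- sink_end_right (a point): The same at its right (-y) end.
- start_box: Fixed grey start box, 84 x 84 x 45 mm high, to the left or to the right of the plate. Origin: centre of its underside; its -x side faces the robot, turned a little. On its top stands a red hinged guard over a green button.
- guard_hinge (a point): Point on the guard's hinge axis, midway along it: 14 mm to +x of the box's centre, 55 mm above the bench. The axis runs along the box's y.
- guard_tab (a point): Middle of the red tab by which the guard is lifted: 23 mm long (the box's x), 20 mm wide (its y), 8 mm thick, at the front of the guard, jutting out over the box's front edge (middle 69 mm above the bench when shut). It moves with the guard, 64 mm toward the robot and 14 mm above the hinge when shut. Pinched across its 20 mm width, along the hinge axis, it can be carried round the hinge while it turns between the fingers.
- guard (a joint): Angle of the red guard in rad: 0 shut, 2.0 fully open at its stop, opening up and away from the robot. The guard is 52 mm long without its tab, 48 mm wide, its roof 73 mm above the bench when shut. The hinge is loose with a weak spring: let go below about 0.5 rad it falls shut, let go beyond about 1.2 rad it swings on to its open stop and stays there.
- button_top (a point): Centre of the top of the green button, 26 mm in diameter, 61 mm above the bench when up, 26 mm in front of the hinge.
- start_button (a joint): Travel of the green button in m: 0 up, 0.006 fully down; sprung, 1 N to start and about 5 N fully down.
- drive_box: Bystander: black drive 73 x 112 x 18 mm lying on the other side of the plate from the start box. Origin: centre of its underside.
- tape_white: Bystander: roll of white tape, 82 mm diameter, 18 mm high, near the front edge of the bench. Origin: centre of its underside.
- loupe: Bystander: black eye loupe, 37 mm diameter, 35 mm high, behind the plate. Origin: centre of its underside.

How it is judged:
By the outcome, as a careful person would: the job done as asked, in the order asked, and still so for the second after the job is handed in, with the robot touching nothing.
It also fails if it takes over 54 s, if anything falls off the work surface, if the arm or the gripper's body presses on something with over 40 N, if the wrist force passes 120 N, or if a joint passes its speed limit or range.

## Working session

There is one attempt and no reset: what is moved stays moved. The work goes in short steps, Python scripts to look and compute and a tool call to move; the robot and the scene stay as the last step left them, time stands still between calls to the robot, and variables do not carry over. Pictures are saved under pics/ and viewed, at most 10 in all, crops included, and the job is handed in when it is done.

Besides the shell and the picture viewer there is one more tool, called after ">>>" by a JSON object that holds its "name" and its "arguments". carry_out: Moves the arm, as the interface text tells. Its arguments: {"type":"object","properties":{"dp":{"type":"array","items":{"type":"array","items":{"type":"number"}}},"dr":{"type":"array","items":{"type":"array","items":{"type":"number"}}},"jaw":{"type":"array","items":{"type":"number"}}},"required":["dp","dr","jaw"]}

```bash
mkdir -p pics; ls
python3 - <<'E'
from plant import robot, read_camera
import cv2,pickle
s=robot.get_state();print(s)
d={}
for n in ("scene","top"):
    c=read_camera(n);d[n]=c
    cv2.imwrite(f"pics/{n}0.png",c["color"][:,:,::-1]);print(n,c["intrinsics"],c["xyz"],c["rotation"])
pickle.dump(d,open("cams.pkl","wb"))
E
```

```text
pics
{'clock': 0.0, 'qpos': array([ 1.03751169e+00,  5.28417172e-01,  1.43389005e+00, -2.20347605e-05,
        1.18137519e+00, -1.78541983e-01]), 'dq': array([ 8.85899827e-04, -5.18502980e-05,  5.62345486e-05,  1.67121608e-03,
       -8.19485830e-04,  1.57010751e-04]), 'joint_efforts': array([ 1.26564151e-03, -4.40049613e+01, -1.76590276e+01,  6.30921288e-02,
        5.83816285e-02, -1.85682702e-04]), 'ee_pos': array([0.2167245 , 0.58545445, 0.22160562]), 'tool_rot': array([-5.54172920e-01, -3.09160679e+00,  3.08731795e-03]), 'force': array([ 0.26085511,  0.68126075, -0.06324504]), 'moment': array([ 0.00969862,  0.05160674, -0.01751337]), 'gripper_force': 0.0, 'grip_width': 0.08671391971709856}
scene [[406.59304454   0.         276.77655011]
 [  0.         406.59304454 221.48485801]
 [  0.           0.           1.        ]] [-0.3401476  -0.53529119  0.58769617] [-1.84848776  0.99269688 -0.62368464]
top [[402.21004182   0.         277.57947702]
 [  0.         402.21004182 204.42976202]
 [  0.           0.           1.        ]] [0.47166366 0.0024195  0.95580351] [-2.18222389  2.18732331 -0.08873088]
```

View pics/scene0.png

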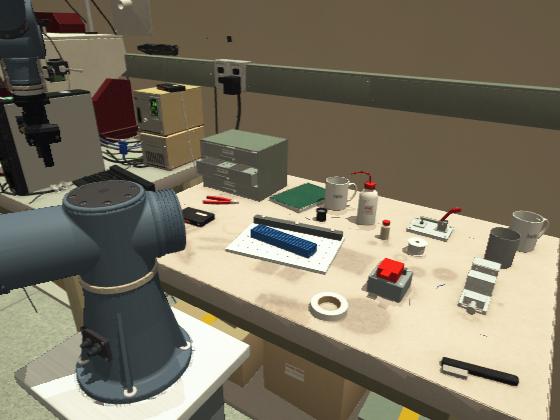

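View pics/top0.png

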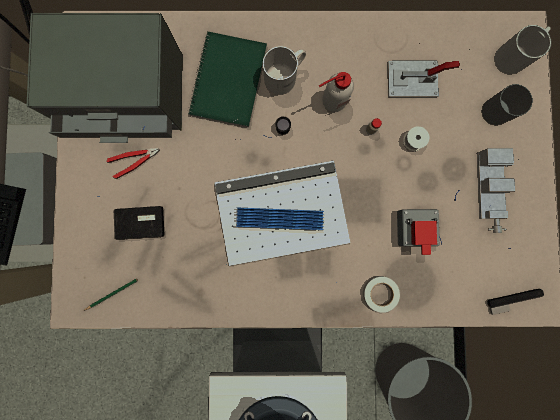

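The top view shows the sink (blue) at px (235–325, 207–230), and the rail above it from (216,185) to (337,165). The start box is to the right at (418,230), with its red guard and tab toward the robot, and the plate corners are near (228,265) and (350,243).

```bash
cat > h.py <<'E'
import numpy as np,cv2,pickle
from scipy.spatial.transform import Rotation as R
def cast(c,px,z):
    px=np.atleast_2d(np.asarray(px,float)); K=c["intrinsics"]
    d=np.c_[(px-K[:2,2])/[K[0,0],K[1,1]],np.ones(len(px))]
    o=np.array(c["xyz"]); rot=np.array(c["rotation"]); M=R.from_rotvec(rot).as_matrix() if rot.shape==(3,) else rot
    d=d@M.T
    return o+d*((z-o[2])/d[:,2])[:,None]
def proj(c,P):
    M=R.from_rotvec(c["rotation"]).as_matrix(); q=(np.atleast_2d(P)-c["xyz"])@M; q=q@c["intrinsics"].T
    return q[:,:2]/q[:,2:]
def biggest(m):
    cs,_=cv2.findContours(m.astype(np.uint8),cv2.RETR_EXTERNAL,cv2.CHAIN_APPROX_NONE)
    return max(cs,key=cv2.contourArea)[:,0,:]
def wristcam(robot,read_camera):
    s=robot.get_state(); c=read_camera("wrist"); T=np.eye(4); T[:3,:3]=R.from_rotvec(s["tool_rot"]).as_matrix(); T[:3,3]=s["ee_pos"]
    W=T@np.array(c["T_tool_cam"]); c["xyz"]=W[:3,3]; c["rotation"]=R.from_matrix(W[:3,:3]).as_rotvec(); return c
def rect(P):
    (x,y),(w,h),a=cv2.minAreaRect(P[:,:2].astype(np.float32)*1000); return np.round([x,y,w,h,a],1), np.round(cv2.boxPoints(((x,y),(w,h),a)),1).tolist()
def blue(c): 
    h=cv2.cvtColor(c["color"],cv2.COLOR_RGB2HSV); return (h[...,0]>95)&(h[...,0]<125)&(h[...,1]>120)&(h[...,2]>30)
def red(c):
    h=cv2.cvtColor(c["color"],cv2.COLOR_RGB2HSV); return ((h[...,0]<6)|(h[...,0]>174))&(h[...,1]>170)&(h[...,2]>100)
E
python3 - <<'E'
from h import *
c=pickle.load(open("cams.pkl","rb"))["top"]
im=c["color"]; g=im.mean(2)
print("blue",rect(cast(c,biggest(blue(c)),.036)))
m=np.zeros(g.shape,bool);m[200:270,385:450]=1
r=red(c)&m; print("red",rect(cast(c,biggest(r),.073)))
# plate: pale & low saturation
h=cv2.cvtColor(im,cv2.COLOR_RGB2HSV)
w=np.zeros(g.shape,bool);w[150:275,205:360]=1
p=w&(h[...,2]>150)&(h[...,1]<40); p=cv2.morphologyEx(p.astype(np.uint8),cv2.MORPH_CLOSE,np.ones((7,7)))
print("plate",rect(cast(c,biggest(p),.010)), p.sum())
k=w&(h[...,1]<60)&(g<105); k=cv2.morphologyEx(k.astype(np.uint8),cv2.MORPH_OPEN,np.ones((3,3)))
print("rail",rect(cast(c,biggest(k),.032)))
b=m&(h[...,1]<60)&(g<150); b=(b|r).astype(np.uint8)
print("box",rect(cast(c,biggest(b),.045)))
v=im.copy()
for mm,col in((blue(c),(0,255,255)),(r,(255,255,0)),(p,(255,0,255)),(k,(0,255,0)),(b,(0,0,255))):
    cv2.drawContours(v,[biggest(mm)[:,None,:]],-1,col,1)
v=cv2.resize(v[145:285,200:460],None,fx=3,fy=3,interpolation=0)
cv2.imwrite("pics/m.png",v[:,:,::-1])
E
```

```text
blue (array([510.2,  -7. , 196.9,  43.4,  87.6]), [[484.3999938964844, -104.4000015258789], [527.7000122070312, -106.19999694824219], [536.0, 90.5], [492.70001220703125, 92.30000305175781]])
red (array([ 466.1, -326. ,   46.2,   72.8,   88.4]), [[429.1000061035156, -348.0], [501.8999938964844, -350.1000061035156], [503.20001220703125, -303.8999938964844], [430.3999938964844, -301.79998779296875]])
plate (array([525.7, -11.7, 198.8, 288.3,  10.5]), [[401.8999938964844, 112.0], [454.20001220703125, -171.5], [649.5999755859375, -135.39999389648438], [597.2999877929688, 148.10000610351562]]) 7369
rail (array([603.1,   4.5,  24.8, 281.5,  10.4]), [[565.2999877929688, 140.6999969482422], [616.4000244140625, -136.1999969482422], [640.7999877929688, -131.6999969482422], [589.7000122070312, 145.1999969482422]])
box (array([ 481.6, -316.9,  121.9,  120.5,   82.1]), [[413.5, -369.0], [532.7999877929688, -385.6000061035156], [549.5999755859375, -264.79998779296875], [430.29998779296875, -248.1999969482422]])
```

View pics/m.png

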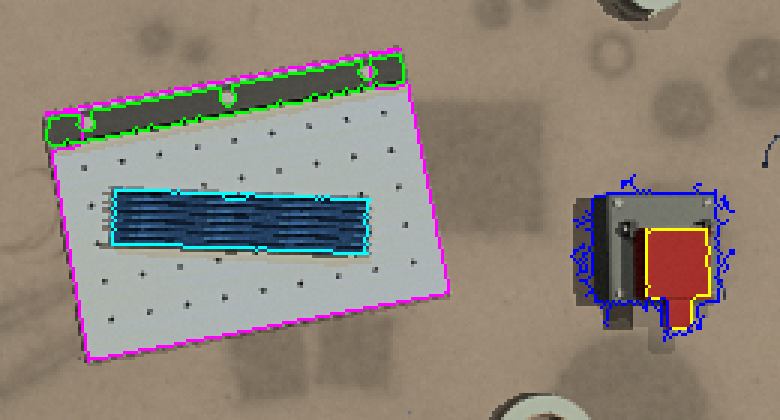

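Masks fit well. The plate origin is about (546,-8) mm with yaw +10.5°. The sink centre is about (510,-7) mm with yaw -2.4°. I'll push with the open fingers as a two-point pusher, starting behind the sink's near side.

>>> {"name": "carry_out", "arguments": {"dp": [[0.024, -0.059, -0.01], [0.024, -0.059, -0.01], [0.024, -0.059, -0.01], [0.024, -0.059, -0.01], [0.024, -0.059, -0.01]], "dr": [[0, 0, 1.8], [0, 0, 1.8], [0, 0, 1.8], [0, 0, 1.8], [0, 0, 1.8]], "jaw": [1, 1, 1, 1, 1]}}

```text
clock: 0.72
ee_pos: [0.3339, 0.2984, 0.1738]
tool_rot: [0.307, 3.126, 0.0]
force: [1.2, 0.0, -0.1]
grip_width: 0.0869
gripper_force: 0.0
```

>>> {"name": "carry_out", "arguments": {"dp": [[0.024, -0.059, -0.01], [0.024, -0.059, -0.01], [0.024, -0.059, -0.01], [0.024, -0.059, -0.01], [0, 0, 0]], "dr": [[0, 0, 1.8], [0, 0, 1.8], [0, 0, 1.8], [0, 0, 1.8], [0, 0, 1.7]], "jaw": [1, 1, 1, 1, 1]}}

```text
clock: 1.35
ee_pos: [0.4289, 0.0673, 0.1348]
tool_rot: [0.077, 3.139, -0.001]
force: [-0.5, 1.3, -0.0]
grip_width: 0.0872
gripper_force: 0.0
```

>>> {"name": "carry_out", "arguments": {"dp": [[0.006, -0.03, 0], [0.006, -0.0295, 0], [0.007, 0, -0.035], [0.007, 0, -0.035], [0, 0, 0]], "dr": [[0, 0, 0], [0, 0, 0], [0, 0, 0], [0, 0, 0], [0, 0, 0]], "jaw": [1, 1, 1, 1, 1]}}

```text
clock: 1.98
ee_pos: [0.4507, 0.0132, 0.0637]
tool_rot: [-0.064, -3.135, -0.002]
force: [-0.8, 1.0, 0.2]
grip_width: 0.0871
gripper_force: 0.0
```

Run:
```python
from plant import robot, read_camera
from h import *
c=wristcam(robot,read_camera); s=robot.get_state(); print(s["ee_pos"],s["tool_rot"])
cv2.imwrite("pics/w1.png",c["color"][:,:,::-1])
P=cast(c,biggest(blue(c)),.036); print(rect(P))
```

```text
[0.4511402  0.01304452 0.06480588] [-6.41590711e-02 -3.13735339e+00 -1.29824254e-03]
(array([514.6,   6.9, 168.2,  34.7,  87.6]), [[493.79998779296875, -76.4000015258789], [528.5, -77.9000015258789], [535.4000244140625, 90.19999694824219], [500.70001220703125, 91.5999984741211]])
```

View pics/w1.png

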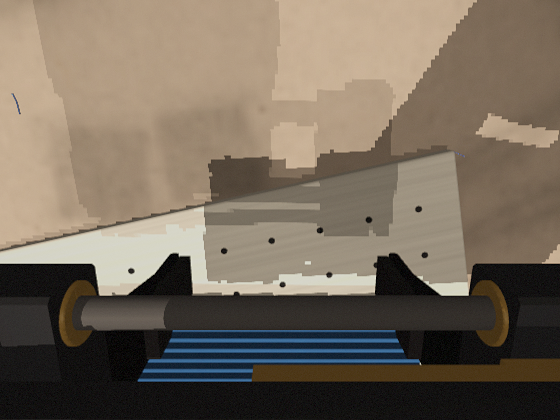

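The wrist view, looking back toward the robot, shows the sink's blue fins at the bottom, between px x 140 and 420, ahead of the fingers. Its position and yaw agree with the top view.

>>> {"name": "carry_out", "arguments": {"dp": [[0.003, -0.018, -0.01], [0.003, 0, -0.02], [0, 0, -0.018], [0, 0, 0]], "dr": [[0, 0, 0], [0, 0, 0], [0, 0, 0], [0, 0, 0]], "jaw": [1, 1, 1, 1]}}

```text
clock: 2.52
ee_pos: [0.4581, -0.0055, 0.0179]
tool_rot: [-0.065, -3.14, -0.0]
force: [-0.5, 0.7, 0.4]
grip_width: 0.0871
gripper_force: 0.0
```

>>> {"name": "carry_out", "arguments": {"dp": [[0.007, 0, 0], [0.007, 0, 0], [0.006, 0, 0], [0.005, 0, 0], [0.005, 0.0005, 0]], "dr": [[0, 0, 0], [0, 0, 0], [0, 0, 0], [0, 0, 0.5], [0, 0, 2]], "jaw": [1, 1, 1, 1, 1]}}

```text
clock: 3.15
ee_pos: [0.4881, -0.0056, 0.0173]
tool_rot: [0.005, -3.14, -0.0]
force: [-2.7, -1.0, 1.0]
grip_width: 0.087
gripper_force: 1.0
```

>>> {"name": "carry_out", "arguments": {"dp": [[0.006, 0.0005, 0], [0.006, 0.0005, 0], [0.006, 0.0005, 0], [0.006, 0.0005, 0], [0.006, 0.0005, 0]], "dr": [[0, 0, 2.1], [0, 0, 2.1], [0, 0, 2.1], [0, 0, 2.1], [0, 0, 2]], "jaw": [1, 1, 1, 1, 1]}}

```text
clock: 3.78
ee_pos: [0.519, -0.0031, 0.0172]
tool_rot: [-0.291, 3.128, -0.0]
force: [-1.5, -0.9, -0.8]
grip_width: 0.0866
gripper_force: 0.6
```

```bash
cat > top.py <<'E'
from plant import robot, read_camera
from h import *
import sys
c=read_camera("top"); s=robot.get_state(); print(s["clock"],s["ee_pos"],s["tool_rot"],s["force"])
b=blue(c); b[150:240,200:360]|=0; 
print(rect(cast(c,biggest(b),.036)))
v=cv2.resize(c["color"][145:285,200:460],None,fx=3,fy=3); cv2.imwrite(sys.argv[1],v[:,:,::-1])
E
python3 top.py pics/t1.png
```

```text
3.825 [ 0.52025851 -0.00327463  0.01732394] [-2.91574626e-01  3.12592405e+00 -9.18622465e-04] [-0.16378203  0.00092514  0.04593438]Traceback (most recent call last):
  File "top.py", line 5, in <module>
    b=blue(c); b[150:240,200:360]|=0;
               ^^^^^^^^^^^^^^^^^^^^^
numpy._core._exceptions._UFuncOutputCastingError: Cannot cast ufunc 'bitwise_or' output from dtype('int64') to dtype('bool') with casting rule 'same_kind'
```

>>> {"name": "carry_out", "arguments": {"dp": [[0.005, 0.001, 0], [0.005, 0.001, 0], [0.005, 0.001, 0], [0.002, 0.0004, 0], [0.001, 0.0002, 0]], "dr": [[0, 0, 0], [0, 0, 0], [0, 0, 0], [0, 0, 0], [0, 0, 0]], "jaw": [1, 1, 1, 1, 1]}}

```text
clock: 4.45
ee_pos: [0.5365, 0.0004, 0.0173]
tool_rot: [0.287, -3.128, 0.0]
force: [-1.6, -0.7, 1.0]
grip_width: 0.0873
gripper_force: 1.0
```

```bash
sed -i 's/b\[150.*//; s/b=blue(c);/b=blue(c)/' top.py; python3 top.py pics/t1.png
```

```text
4.5 [5.36581917e-01 4.38999836e-04 1.73177461e-02] [-2.86745582e-01  3.12843580e+00 -6.77828334e-05] [-1.05557311  0.21325444  0.61573245]
(array([569.8, 102.6,   9.2,   6.9,  89.9]), [[566.2999877929688, 98.0], [573.2000122070312, 98.0], [573.2000122070312, 107.19999694824219], [566.2999877929688, 107.19999694824219]])
```

View pics/t1.png

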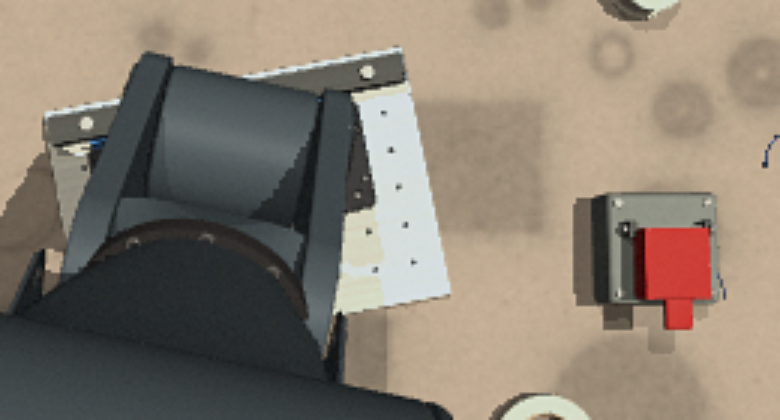

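The arm hides most of the sink, and only its left end shows at crop (95,145), close to the rail. I'll creep forward until the force rises.

>>> {"name": "carry_out", "arguments": {"dp": [[0.0015, 0.0003, 0], [0.001, 0.0002, 0], [0.001, 0.0002, 0], [0.0005, 0.0001, 0], [0, 0, 0]], "dr": [[0, 0, 0], [0, 0, 0], [0, 0, 0], [0, 0, 0], [0, 0, 0]], "jaw": [1, 1, 1, 1, 1]}}

```text
clock: 5.12
ee_pos: [0.5392, 0.0011, 0.0173]
tool_rot: [0.286, -3.126, -0.001]
force: [-4.6, -1.5, 2.1]
grip_width: 0.0871
gripper_force: 2.5
```

>>> {"name": "carry_out", "arguments": {"dp": [[0.001, 0.0002, 0], [0.001, 0.0002, 0], [0, 0, 0]], "dr": [[0, 0, 0], [0, 0, 0], [0, 0, 0]], "jaw": [1, 1, 1]}}

```text
clock: 5.5
ee_pos: [0.5391, 0.0013, 0.0172]
tool_rot: [0.286, -3.122, -0.001]
force: [-8.6, -5.2, 4.7]
grip_width: 0.087
gripper_force: 4.3
```

>>> {"name": "carry_out", "arguments": {"dp": [[0.0015, 0.0003, 0], [0.0015, 0.0003, 0], [0.0, 0.0, 0], [0, 0, 0]], "dr": [[0, 0, 0], [0, 0, 0], [0, 0, 0], [0, 0, 0]], "jaw": [1, 1, 1, 1]}}

```text
clock: 6.0
ee_pos: [0.539, 0.0017, 0.0169]
tool_rot: [0.286, -3.115, -0.002]
force: [-11.9, -6.8, 7.5]
grip_width: 0.0871
gripper_force: 6.7
```

```bash
python3 -c "
from plant import robot;s=robot.get_state();print(s['ee_pos'],s['tool_rot'],s['force'],s['moment'])"
```

```text
[0.53901455 0.00170279 0.01691566] [ 2.85881698e-01 -3.11523743e+00 -2.34351433e-03] [-11.91570786  -6.76508423   7.50340639] [-1.44785602  1.92903911 -0.30886729]
```

The sink has stopped against the rail, at TCP x 0.539, and the force rises there. I'll back off along the normal, lift, and move toward the start box so the plate is visible again.

>>> {"name": "carry_out", "arguments": {"dp": [[-0.006, -0.0011, 0], [-0.008, -0.0015, 0], [-0.015, -0.003, 0], [-0.02, -0.003, 0.01], [-0.02, -0.003, 0.04]], "dr": [[0, 0, 0], [0, 0, 0], [0, 0, 0], [0, 0, 0], [0, 0, 0]], "jaw": [1, 1, 1, 1, 1]}}

```text
clock: 6.62
ee_pos: [0.4758, -0.0093, 0.0665]
tool_rot: [0.287, -3.127, -0.001]
force: [0.5, -0.6, 0.6]
grip_width: 0.0873
gripper_force: 0.0
```

>>> {"name": "carry_out", "arguments": {"dp": [[-0.01, -0.03, 0.05], [-0.01, -0.05, 0.05], [-0.005, -0.05, 0.02], [-0.005, -0.05, 0.0], [0, -0.05, 0]], "dr": [[0, 0, -2.4], [0, 0, -2.4], [0, 0, -2.4], [0, 0, -2.4], [0, 0, -2.5]], "jaw": [0.6, 0.5, 0.5, 0.5, 0.5]}}

```text
clock: 7.25
ee_pos: [0.4483, -0.2352, 0.1821]
tool_rot: [0.047, 3.138, -0.003]
force: [0.4, 0.8, 0.3]
grip_width: 0.0471
gripper_force: 0.0
```

```bash
python3 top.py pics/t2.png
python3 - <<'E'
from h import *
from plant import robot, read_camera
c=wristcam(robot,read_camera); print(np.round(c["T_tool_cam"],3).tolist())
cv2.imwrite("pics/w2.png",c["color"][:,:,::-1]); pickle.dump(c,open("w2.pkl","wb"))
r=red(c)
if r.sum()>50: print("red",r.sum(),rect(cast(c,biggest(r),.073)))
s=pickle.load(open("cams.pkl","rb"))
# predictions in scene cam
for n in("scene","top"):
    q=s[n]; m=red(q); k=np.zeros(m.shape,bool)
    if n=="scene": k[250:300,365:415]=1
    else: k[200:270,385:450]=1
    C=biggest(m&k); print(n,C.min(0),C.max(0))
    hinge=np.array([.505,-.326,.055]); 
    print(np.round(proj(q,[hinge+[-75.5e-3,-.01,.018],hinge+[-75.5e-3,.01,.018],hinge+[-52e-3,.024,.018],hinge+[-52e-3,-.024,.018],hinge+[0,.024,.018],hinge+[0,-.024,.018]]),1).tolist())
q=s["scene"];v=cv2.resize(q["color"][240:310,350:430],None,fx=8,fy=8,interpolation=0);cv2.imwrite("pics/s1.png",v[:,:,::-1])
E
```

```text
7.3 [ 0.45021289 -0.24263969  0.18236549] [ 0.05224226  3.13407717 -0.0151042 ] [ 0.9320829  -4.31788457  1.17705189]
(array([570.8,   7.7,  43.9, 199.2,  10.5]), [[531.0999755859375, 101.69999694824219], [567.2999877929688, -94.19999694824219], [610.5, -86.19999694824219], [574.2999877929688, 109.69999694824219]])
[[-0.0, -0.962, -0.272, 0.075], [1.0, 0.0, -0.001, 0.0], [0.001, -0.272, 0.962, -0.162], [0.0, 0.0, 0.0, 1.0]]
red 4134 (array([ 465.2, -325.2,   73.9,   47.7,    0. ]), [[428.20001220703125, -301.29998779296875], [428.20001220703125, -349.1000061035156], [502.1000061035156, -349.1000061035156], [502.1000061035156, -301.29998779296875]])
scene [378 258] [403 280]
[[388.4, 276.1], [379.8, 273.3], [377.6, 266.6], [398.0, 273.2], [385.4, 256.7], [405.2, 262.8]]
top [415 221] [436 254]
[[430.6, 254.2], [421.5, 254.2], [414.8, 243.4], [436.7, 243.4], [414.1, 219.6], [435.9, 219.6]]
```

View pics/t2.png

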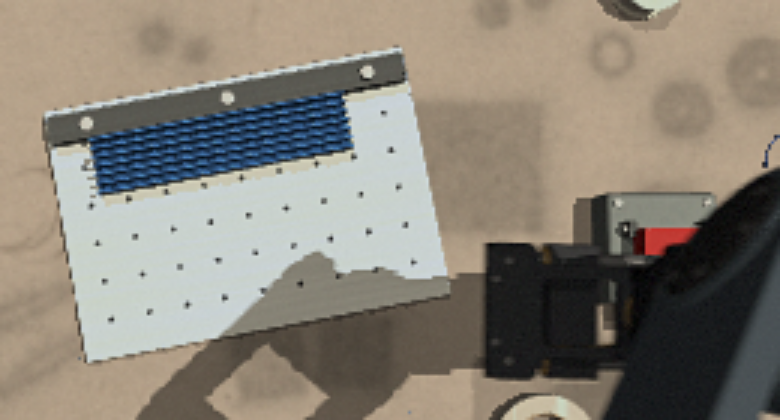

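View pics/s1.png

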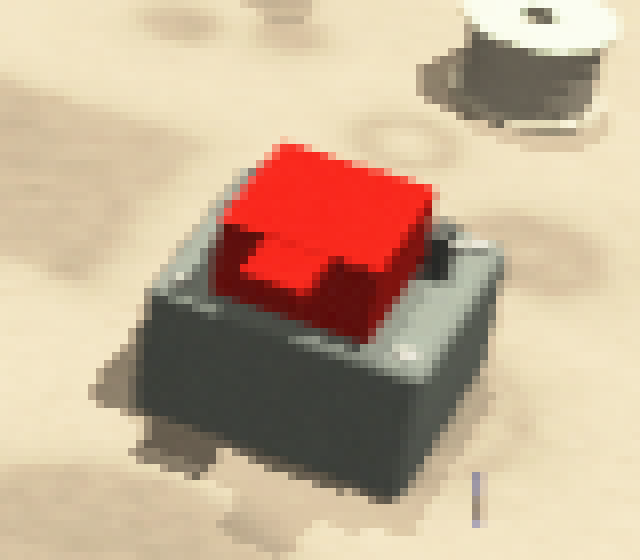

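The sink lies flush along the rail: yaw is 10.5° for both, and no plate shows between them from crop (92,138) to (345,93). The scene crop shows the guard shut on the box, with its tab at the front. I'll move above the tab.

>>> {"name": "carry_out", "arguments": {"dp": [[-0.004, -0.03, 0], [-0.004, -0.03, 0], [-0.004, -0.02, -0.02], [0, 0, -0.03], [0, 0, 0]], "dr": [[0, 0, 0], [0, 0, 0], [0, 0, 0], [0, 0, 0], [0, 0, 0]], "jaw": [0.5, 0.5, 0.5, 0.5, 0.5]}}

```text
clock: 7.98
ee_pos: [0.4348, -0.3116, 0.1294]
tool_rot: [-0.044, -3.138, -0.006]
force: [-0.3, 0.5, 0.2]
grip_width: 0.0436
gripper_force: 0.0
```

Run:
```python
from h import *
from plant import robot, read_camera
c=wristcam(robot,read_camera); s=robot.get_state(); print(s["ee_pos"],s["tool_rot"],s["dq"].round(3))
r=red(c); print("red",r.sum(),rect(cast(c,biggest(r),.073)))
print(np.round(proj(c,[[.441,-.3255,.073]]),1))
cv2.imwrite("pics/w3.png",c["color"][:,:,::-1])
```

```text
[ 0.43558187 -0.31220044  0.13056785] [-4.36894382e-02 -3.14023694e+00 -2.41417528e-03] [ 0.005 -0.027 -0.023 -0.003  0.001 -0.002]
red 3441 (array([ 451.5, -321.4,   39.7,   45.3,   88.3]), [[428.29998779296875, -340.5], [473.6000061035156, -341.8999938964844], [474.70001220703125, -302.20001220703125], [429.5, -300.8999938964844]])
[[260.6 246.8]]
```

View pics/w3.png

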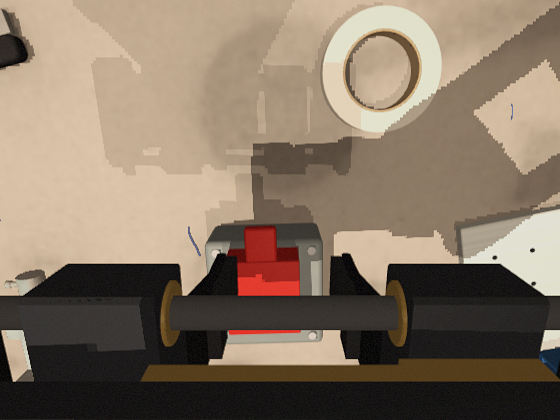

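The wrist view shows the tab between the fingers' approach lines, at px x 246–275 and y 226–262. The box top's front edge runs from (215,226) to (318,224).

Run:
```python
from h import *
im=cv2.imread("pics/w3.png")[:,:,::-1].copy()
from plant import robot, read_camera
c=wristcam(robot,read_camera)
r=red(c); h=cv2.cvtColor(c["color"],cv2.COLOR_RGB2HSV)
hr=((h[...,0]<8)|(h[...,0]>172))&(h[...,1]>150)
for row in (230,236,242):
    x=np.where(hr[row,235:290])[0]+235; P=cast(c,[[x.min()-.5,row],[x.max()+.5,row]],.073); print(row,x.min(),x.max(),np.round(P[:,:2]*1000,1).tolist())
col=[np.where(hr[:,k])[0].min() for k in (250,255,260,265,270)]; print(col, np.round(cast(c,[[k,v-.5] for k,v in zip((250,255,260,265,270),col)],.073)[:,:2]*1000,1).tolist())
print(c["color"][215:270:3,260].tolist())
m=(h[...,1]<70)&(h[...,2]>80)&(h[...,2]<190)
k=np.zeros(m.shape,bool);k[215:350,195:330]=1
C=biggest((m|hr)&k);print("boxtop",rect(cast(c,C,.045)))
```

```text
230 245 277 [[431.0, -335.8], [431.6, -315.4]]
236 246 277 [[435.0, -335.4], [435.5, -315.6]]
242 246 277 [[438.9, -335.6], [439.4, -315.7]]
[np.int64(224), np.int64(224), np.int64(224), np.int64(223), np.int64(223)] [[426.9, -332.2], [427.0, -329.1], [427.1, -326.1], [426.6, -323.0], [426.6, -319.9]]
[[105, 91, 74], [105, 90, 74], [107, 92, 75], [87, 21, 15], [133, 18, 12], [159, 34, 27], [160, 38, 29], [160, 40, 30], [161, 39, 31], [162, 42, 38], [160, 38, 29], [161, 40, 34], [160, 38, 31], [158, 32, 28], [160, 37, 30], [144, 28, 23], [162, 39, 31], [161, 36, 32], [160, 38, 31]]
boxtop (array([ 462.8, -327.6,   87.7,   55. ,   88.4]), [[434.0, -370.6000061035156], [489.0, -372.20001220703125], [491.5, -284.5], [436.5, -282.8999938964844]])
```

>>> {"name": "carry_out", "arguments": {"dp": [[0.002, -0.0135, 0], [0, 0, -0.02], [0, 0, -0.02], [0, 0, -0.02], [0, 0, 0]], "dr": [[0, 0, 0], [0, 0, 0], [0, 0, 0], [0, 0, 0], [0, 0, 0]], "jaw": [0.5, 0.5, 0.5, 0.5, 0.5]}}

```text
clock: 8.7
ee_pos: [0.4378, -0.3271, 0.0708]
tool_rot: [-0.045, -3.141, -0.0]
force: [0.7, 0.8, -0.2]
grip_width: 0.044
gripper_force: 0.0
```

>>> {"name": "carry_out", "arguments": {"dp": [[0, 0.001, -0.0075], [0, 0, 0], [0, 0, 0], [0, 0, 0], [0, 0, 0]], "dr": [[0, 0, 0], [0, 0, 0], [0, 0, 0], [0, 0, 0], [0, 0, 0]], "jaw": [0.5, 0.2, 0.15, 0.1, 0.1]}}

```text
clock: 9.32
ee_pos: [0.4379, -0.3259, 0.0639]
tool_rot: [0.043, 3.141, -0.001]
force: [-1.2, 0.2, 0.1]
grip_width: 0.0197
gripper_force: 30.0
```

>>> {"name": "carry_out", "arguments": {"dp": [[0.0027, -0.0001, 0.0095], [0.0041, -0.0001, 0.009], [0.0053, -0.0001, 0.0083], [0.0065, -0.0002, 0.0074], [0, 0, 0]], "dr": [[0, 0, 0], [0, 0, 0], [0, 0, 0], [0, 0, 0], [0, 0, 0]], "jaw": [0.1, 0.1, 0.1, 0.1, 0.1]}}

```text
clock: 9.95
ee_pos: [0.4567, -0.3259, 0.0984]
tool_rot: [0.044, 3.141, -0.0]
force: [-0.6, -0.8, -0.8]
grip_width: 0.0196
gripper_force: 30.0
```

Still gripped, and the force is small. I'll continue the arc.

>>> {"name": "carry_out", "arguments": {"dp": [[0.0075, -0.0002, 0.0064], [0.0083, -0.0002, 0.0053], [0.009, -0.0002, 0.004], [0.0095, -0.0003, 0.0027], [0, 0, 0]], "dr": [[0, 0, 0], [0, 0, 0], [0, 0, 0], [0, 0, 0], [0, 0, 0]], "jaw": [0.1, 0.1, 0.1, 0.1, 0.1]}}

```text
clock: 10.58
ee_pos: [0.4912, -0.3261, 0.1163]
tool_rot: [-0.044, -3.141, -0.002]
force: [-1.7, 2.9, 0.6]
grip_width: 0.0194
gripper_force: 30.0
```

>>> {"name": "carry_out", "arguments": {"dp": [[0.0098, -0.0003, 0.0013], [0.0098, -0.0003, -0.0001], [0, 0, 0]], "dr": [[0, 0, 0], [0, 0, 0], [0, 0, 0]], "jaw": [0.1, 0.1, 0.1]}}

```text
clock: 10.95
ee_pos: [0.511, -0.3262, 0.1173]
tool_rot: [-0.045, -3.141, -0.004]
force: [-2.2, 5.3, 2.0]
grip_width: 0.0194
gripper_force: 30.0
```

>>> {"name": "carry_out", "arguments": {"dp": [[0, 0, 0], [0, 0, 0], [0, 0, 0], [0, 0, 0.02], [-0.01, 0, 0.03]], "dr": [[0, 0, 0], [0, 0, 0], [0, 0, 0], [0, 0, 0], [0, 0, 0]], "jaw": [0.5, 0.5, 0.5, 0.5, 0.5]}}

```text
clock: 11.58
ee_pos: [0.5005, -0.3281, 0.1673]
tool_rot: [0.045, 3.141, -0.0]
force: [0.4, 0.2, 0.6]
grip_width: 0.0432
gripper_force: 0.0
```

>>> {"name": "carry_out", "arguments": {"dp": [[-0.03, 0, 0.02], [-0.03, 0, 0], [0, 0, 0], [0, 0, 0]], "dr": [[0, 0, 0], [0, 0, 0], [0, 0, 0], [0, 0, 0]], "jaw": [0, 0, 0, 0]}}

```text
clock: 12.08
ee_pos: [0.4411, -0.3285, 0.1877]
tool_rot: [0.046, 3.14, -0.002]
force: [0.2, -0.1, -0.0]
grip_width: 0.0116
gripper_force: 0.0
```

Run:
```python
from h import *
from plant import robot, read_camera
c=wristcam(robot,read_camera); s=robot.get_state(); print(s["ee_pos"],s["tool_rot"],s["grip_width"])
q=read_camera("scene")
h=cv2.cvtColor(c["color"],cv2.COLOR_RGB2HSV); g=(h[...,0]>40)&(h[...,0]<90)&(h[...,1]>90)&(h[...,2]>40)
print(g.sum()); 
if g.sum(): print("green",rect(cast(c,biggest(g),.061)))
v=np.hstack([c["color"],cv2.resize(q["color"][220:325,360:425],(260,420))])
cv2.imwrite("pics/w4.png",cv2.resize(v,(780,400))[:,:,::-1])
```

```text
[ 0.44126539 -0.32836778  0.18749932] [ 4.46912677e-02  3.13988847e+00 -1.88098375e-03] 0.007669973432868089
765
green (array([ 474.4, -325.7,   24.7,   27.1,   88.4]), [[460.5, -337.70001220703125], [487.6000061035156, -338.5], [488.29998779296875, -313.79998779296875], [461.20001220703125, -313.0]])
```

View pics/w4.png

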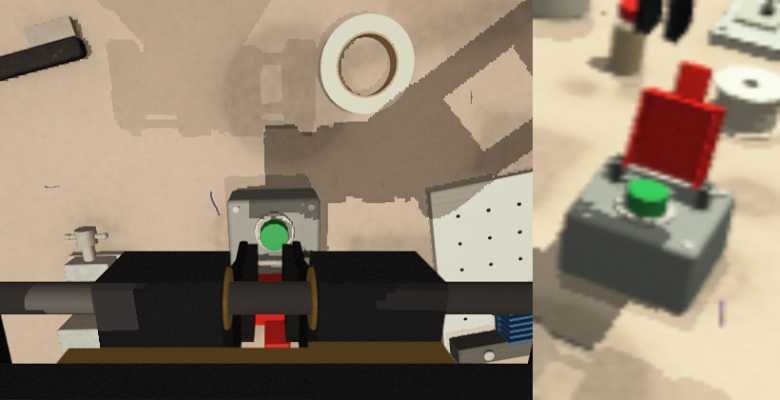

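The guard stays open in the scene inset, and the green button is clear at about (0.476, -0.326). The fingers are shut, so I'll go down onto the button.

>>> {"name": "carry_out", "arguments": {"dp": [[0.02, 0.001, 0], [0.015, 0.0015, 0], [0, 0, -0.04], [0, 0, -0.04], [0, 0, -0.03]], "dr": [[0, 0, 0], [0, 0, 0], [0, 0, 0], [0, 0, 0], [0, 0, 0]], "jaw": [0, 0, 0, 0, 0]}}

```text
clock: 12.8
ee_pos: [0.4757, -0.3246, 0.0755]
tool_rot: [-0.043, -3.14, -0.001]
force: [-0.5, 1.0, -0.8]
grip_width: 0.0003
gripper_force: 0.0
```

>>> {"name": "carry_out", "arguments": {"dp": [[0, 0, -0.004], [0, 0, -0.004], [0, 0, 0]], "dr": [[0, 0, 0], [0, 0, 0], [0, 0, 0]], "jaw": [0, 0, 0]}}

```text
clock: 13.18
ee_pos: [0.476, -0.3257, 0.0703]
tool_rot: [0.044, 3.14, -0.002]
force: [0.1, -0.3, 0.3]
grip_width: 0.0007
gripper_force: 0.0
```

>>> {"name": "carry_out", "arguments": {"dp": [[0, 0, -0.005], [0, 0, -0.005], [0, 0, -0.003], [0, 0, -0.002], [0, 0, 0]], "dr": [[0, 0, 0], [0, 0, 0], [0, 0, 0], [0, 0, 0], [0, 0, 0]], "jaw": [0, 0, 0, 0, 0]}}

```text
clock: 13.8
ee_pos: [0.4756, -0.3255, 0.0554]
tool_rot: [0.045, 3.14, -0.002]
force: [-0.3, 0.8, 7.7]
grip_width: 0.0008
gripper_force: 3.9
```

>>> {"name": "carry_out", "arguments": {"dp": [[0, 0, -0.001], [0, 0, -0.001], [0, 0, 0], [0, 0, 0]], "dr": [[0, 0, 0], [0, 0, 0], [0, 0, 0], [0, 0, 0]], "jaw": [0, 0, 0, 0]}}

```text
clock: 14.3
ee_pos: [0.4757, -0.3256, 0.0551]
tool_rot: [0.044, 3.14, -0.003]
force: [-2.0, 1.6, 19.0]
grip_width: 0.0002
gripper_force: 9.3
```

The button is bottomed out: the height holds at 0.055 m while the force climbs to 19 N. I'll retreat straight up and then away.

>>> {"name": "carry_out", "arguments": {"dp": [[0, 0, 0.006], [0, 0, 0.02], [-0.005, 0, 0.04], [-0.02, 0, 0.04], [-0.04, 0.02, 0.03]], "dr": [[0, 0, 0], [0, 0, 0], [0, 0, 0], [0, 0, 0], [0, 0, 0]], "jaw": [0, 0, 0, 0, 0]}}

```text
clock: 14.92
ee_pos: [0.411, -0.3069, 0.1898]
tool_rot: [0.044, 3.139, -0.005]
force: [-0.5, -0.2, 0.4]
grip_width: 0.0001
gripper_force: 0.0
```

>>> {"name": "carry_out", "arguments": {"dp": [[0, 0.05, 0.02], [0, 0.05, 0.02], [0, 0.05, 0], [0, 0, 0], [0, 0, 0]], "dr": [[0, 0, 0], [0, 0, 0], [0, 0, 0], [0, 0, 0], [0, 0, 0]], "jaw": [0, 0, 0, 0, 0]}}

```text
clock: 15.55
ee_pos: [0.4105, -0.1555, 0.2283]
tool_rot: [0.043, 3.141, -0.001]
force: [-0.4, 0.6, 0.2]
grip_width: 0.0006
gripper_force: 0.0
```

```bash
python3 top.py pics/t3.png
python3 - <<'E'
from h import *
from plant import read_camera
q=read_camera("scene"); v=cv2.resize(q["color"][180:340,180:460],None,fx=2.8,fy=2.8); cv2.imwrite("pics/s2.png",v[:,:,::-1])
E
```

```text
15.6 [ 0.41059118 -0.15609791  0.22824396] [ 4.52129641e-02  3.14103048e+00 -1.04747456e-03] [ 1.45711167 -0.23412387  0.16755583]
(array([570.8,   7.7,  43.9, 199.2,  10.5]), [[531.0999755859375, 101.69999694824219], [567.2999877929688, -94.19999694824219], [610.5, -86.19999694824219], [574.2999877929688, 109.69999694824219]])
```

View pics/s2.png

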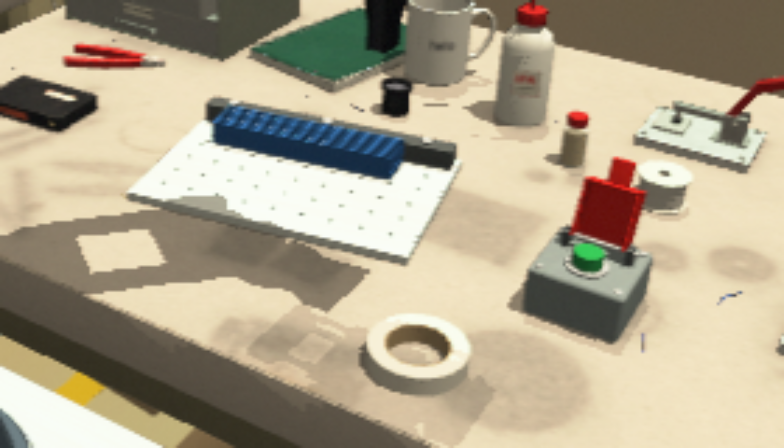

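The sink is flush on the rail from crop (215,125) to (400,160). The guard is open at (608,205), the button is up at (588,257), and the bystanders haven't moved.

```bash
python3 -c "
from plant import finish_job; print(finish_job())"
```

```text
the job is handed in; nothing more can be done
None
```

The job is handed in at about 15.6 s: the final camera views show the heat sink flush along the rail, the guard open and the button, pressed to its stop, back up, with the other things not moved.

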